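Sort the bench leftovers into the colour trays

ROBOT

A 6-joint arm with a two-finger parallel gripper is mounted at the origin on a cart in front of the work surface, level with it; the furniture and walls round the work are solid. World frame = base frame: x ahead of the robot, y to its left, z up, the work surface at z = 0. Lengths are in m, angles in rad, forces in N, time in s.
With the tool pointing down it reaches from about 0.375 to 0.975 m from the base axis. Payload 3.8 kg.
Tool frame: the origin (TCP) lies midway between the tips of the shut fingers; the grasp point (between the pads) lies 19 mm behind it; z points along the fingers, y is the line along which they close (so a half turn about z gives the same grasp; the last joint's range is limited). The gripper opens to 88 mm and grips with 3 to 60 N. Pads are 18 mm wide; open, the fingers measure 123 mm over their backs; the gripper's body (75 mm by 187 mm) begins 45 mm behind the grasp point.
Start: joints at [-1.336, 0.264, 1.604, -0, 1.274, -0.037], TCP at [0.181, -0.65, 0.239] pointing down, gripper open.
Joint ranges: [-2.63, 2.63], [-0.94, 2.18], [0.31, 2.57], [-1.31, 4.45], [0, 2.66], [-2.55, 2.55]. Speed limits (rad/s): [2.57, 2.57, 3.14, 3.14, 3.14, 3.14].

INTERFACE

Orientations are given as a unit quaternion [w, x, y, z].
In Python, from workcell import * gives the robot as it stands. The module is installed in compiled form; this text tells all that it offers. Calls block until the motion is done:
- move_to(position, orientation): joint-space move of the TCP to a pose.
- line_to(position, ori=None, max_speed=0.15, until_force=None): straight line of the TCP; ori=None keeps the orientation; max_speed is the mean speed in m/s. With until_force (N) it stops when the force on the tool has changed by that much, and returns True; else False.
- goto_joints(angles): joint-space move.
- grip(opening, force=None): opening from 0.0 (shut) to 1.0 (fully open); force is the grip in N (None keeps the last); returns when the fingers have stopped.
- wait(seconds).
- solve_ik(position, orientation): joint angles nearest the present ones, or None.
- get_image(name): name is "scene" or "top" or "wrist"; returns a dict with "img" (400x640x3 uint8, blue, green, red), "depth" (400x640 float32, m along the optical axis (not along the pixel's ray), 0 where there is no reading), "K" (3x3 intrinsics, pixels), "eye" and "attitude" of the camera in the world; the wrist camera has in their place "tool_from_camera" (4x4, takes a point from camera to tool coordinates, whose origin is the TCP and whose axes are the flange's). Camera axes: x right, y up, looking along -z (the intrinsics and any distortion apply to the point x, -y, -z); pixel columns grow to the right and rows downward; lengths in m; the calibration is good to about 2 mm. A picture is of the moment at which its call begins: read the wrist's pose just before it.
A pose or a line that the arm cannot do raises MotionError and nothing moves.
- sign_off(): hands the job in; it is judged then, once.
Readings, each from a call of its own:
- get_clock(): time.
- get_qpos(): joint angles.
- get_qd(): joint speeds.
- get_joint_torque(): joint torques, N m.
- get_tool_pos(): TCP position.
- get_tcp_rot(): TCP orientation.
- get_ft_force(): force on the tool from outside, world axes, zero at the start.
- get_moment(): the same for the moment, N m.
- get_grip_width(): opening from 0.0 (shut) to 1.0 (fully open).
- get_finger_force(): force on a finger pad.
Only numpy, scipy, OpenCV 4.12 (cv2) and the standard library are available. Lean on these libraries where they do the work, as an engineer would, in place of code of your own. Each camera call takes 0.05 s, during which the arm holds its last target. There are 200 camera calls.

TASK

Clear up the five leftovers on the bench: put the two wood offcuts in the green tray, the solder reel and the rosin tin in the yellow tray, and the roll of black tape in the blue tray. Each thing must lie flat on its tray's floor, the same way up as now, none on top of another or on a rim. Leave the sanding block and the red glue tube where they are.

Things in the scene. Friction and masses are not known exactly. Their poses are not given: they have to be found in the camera images.
- block_thick_c (a point): Thick planed wood offcut, 40 (x) x 62 (y) x 40 (z) mm. Point: its centre, 20 mm above its underside. Grip across x (40 mm).
- block_thin_c (a point): Flat planed wood offcut, 50 (x) x 75 (y) x 19 (z) mm. Point: its centre, 9.5 mm above its underside. Grip across x (50 mm).
- reel_c (a point): Yellow reel of bright solder wire standing on its flange, axis upright, 54 mm across and 36 mm high, with a thin loose wire end that sticks out 24 mm past the flange towards its -y (it offers no resistance). Point: centre of the reel body (wire end not counted), 18 mm above its underside. Grip it across x (54 mm), with the wire end between the fingers' planes, not under a finger: it behaves like a 54 x 54 mm square block.
- tin_c (a point): Small flat metal rosin tin with a bright orange-brown label on its closed lid (lid does not open), 50 (x) x 68 (y) x 20 (z) mm. Point: its centre, 10 mm above its underside. Grip across x (50 mm).
- tape_c (a point): Small roll of black insulating tape lying flat, 53 mm across, 19 mm high; its hole is closed to the fingers. Point: its centre, 9.5 mm above its underside. Grip across any diameter.
- tray_green: Open green plastic tray, fixed to the bench, 198 (x, long) x 126 (y) x 30 (z) mm outside, walls and floor 4 mm thick, so 190 x 118 mm inside; a paper card in a steel holder on its -x end. Origin: centre of its underside (bench level), the floor inside is 4 mm above it. For the wood offcuts.
- tray_yellow: Open yellow plastic tray, fixed to the bench, 198 (x, long) x 126 (y) x 30 (z) mm outside, walls and floor 4 mm thick, so 190 x 118 mm inside; a paper card in a steel holder on its -x end. Origin: centre of its underside (bench level), the floor inside is 4 mm above it. For the soldering supplies (reel and tin).
- tray_blue: Open blue plastic tray, fixed to the bench, 198 (x, long) x 126 (y) x 30 (z) mm outside, walls and floor 4 mm thick, so 190 x 118 mm inside; a paper card in a steel holder on its -x end. Origin: centre of its underside (bench level), the floor inside is 4 mm above it. For the tape.
- sander_c (a point): Bystander: brown cork sanding block, 63 (x) x 110 (y) x 31 (z) mm, lying loose. Point: its centre, 16 mm up. Not to be moved.
- glue_c (a point): Bystander: red tube of glue, 47 (x) x 156 (y) x 32 (z) mm, lying loose. Point: its centre, 16 mm up. Not to be moved.
There are look-alikes about, which are no part of the job. Several things look just like the part that bears reel_c: the one meant starts farthest to the robot's left.

How it is judged:
At the end, for the whole second after the job is handed in: Offcuts in green, reel and tin in yellow, tape in blue tray: each centre within 85 mm lengthwise and 55 mm crosswise of the tray centre, within 6 mm of its resting height on the floor, tilt under 0.15 rad, right way up, at rest. Sanding block and glue tube within 20 mm of their starts (x of block_thick_c in the frame of tray_green between -0.085 and 0.085 m and y of block_thick_c in the frame of tray_green between -0.055 and 0.055 m and z of block_thick_c in the frame of tray_green between 0.018 and 0.03 m and angle between each of block_thick_c, block_thin_c, reel_c, tin_c, tape_c's own z axis and vertical below 0.15 rad and linear speed of each of block_thick, block_thin, reel, tin, tape below 0.02 m/s and x of block_thin_c in the frame of tray_green between -0.085 and 0.085 m and y of block_thin_c in the frame of tray_green between -0.055 and 0.055 m and z of block_thin_c in the frame of tray_green between 0.0075 and 0.0195 m and x of reel_c in the frame of tray_yellow between -0.085 and 0.085 m and y of reel_c in the frame of tray_yellow between -0.055 and 0.055 m and z of reel_c in the frame of tray_yellow between 0.016 and 0.028 m and x of tin_c in the frame of tray_yellow between -0.085 and 0.085 m and y of tin_c in the frame of tray_yellow between -0.055 and 0.055 m and z of tin_c in the frame of tray_yellow between 0.008 and 0.02 m and x of tape_c in the frame of tray_blue between -0.085 and 0.085 m and y of tape_c in the frame of tray_blue between -0.055 and 0.055 m and z of tape_c in the frame of tray_blue between 0.0075 and 0.0195 m and distance of each of sander_c, glue_c from where it was at the start of the episode below 0.02 m); the robot touches nothing.
It fails at once if the sanding block is shifted by more than 20 mm (distance of sander_c from where it was at the start of the episode above 0.02 m).
It fails at once if the glue tube is shifted by more than 20 mm (distance of glue_c from where it was at the start of the episode above 0.02 m).
It also fails if it takes over 128 s, if anything falls off the work surface, if the arm or the gripper's body presses on something with over 40 N, if the wrist force passes 120 N, or if a joint passes its speed limit or range.

## Working session

There is one attempt and no reset: what is moved stays moved. The work goes in short steps, each a Python script; the robot and the scene stay as the last script left them, time stands still between calls to the robot, and variables do not carry over. Pictures are saved under pics/ and viewed, at most 14 in all, crops included, and the job is handed in when it is done.

```bash
mkdir -p pics; python3 - <<'E'
from workcell import *
import cv2,numpy as np
for n in("scene","top"):
    d=get_image(n); cv2.imwrite(f"pics/{n}0.png",d["img"]); np.savez(f"{n}0.npz",**{k:v for k,v in d.items()})
    print(n,{k:(v if k not in("img","depth") else v.shape) for k,v in d.items()})
print(get_clock(),get_tcp_rot(),get_grip_width())
E
```

```text
scene {'img': (400, 640, 3), 'depth': (400, 640), 'K': array([[434.77832693,   0.        , 324.45071549],
       [  0.        , 434.77832693, 198.90540106],
       [  0.        ,   0.        ,   1.        ]]), 'eye': array([-0.60899185,  0.4043043 ,  0.69997745]), 'attitude': array([-0.50422858, -0.30383955,  0.42710511,  0.68630627])}
top {'img': (400, 640, 3), 'depth': (400, 640), 'K': array([[365.86744202,   0.        , 327.18088211],
       [  0.        , 365.86744202, 196.318706  ],
       [  0.        ,   0.        ,   1.        ]]), 'eye': array([0.47584265, 0.00663761, 1.25840699]), 'attitude': array([ 0.71255573,  0.04387831, -0.03601228, -0.69931548])}
0.1 [-1.00012701e-03  9.90777388e-01  1.35495970e-01 -1.00456144e-04] 1.002260381183952
```

View pics/top0.png

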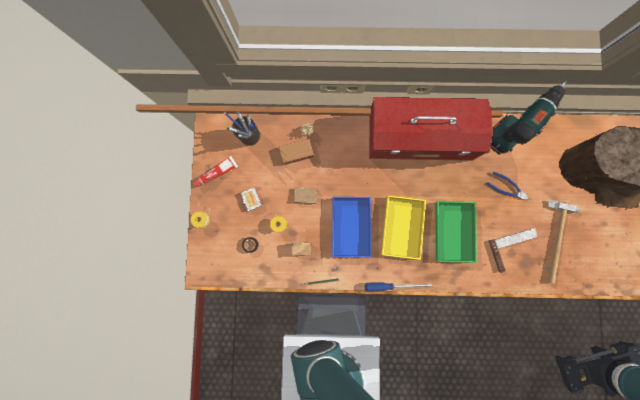

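View pics/scene0.png

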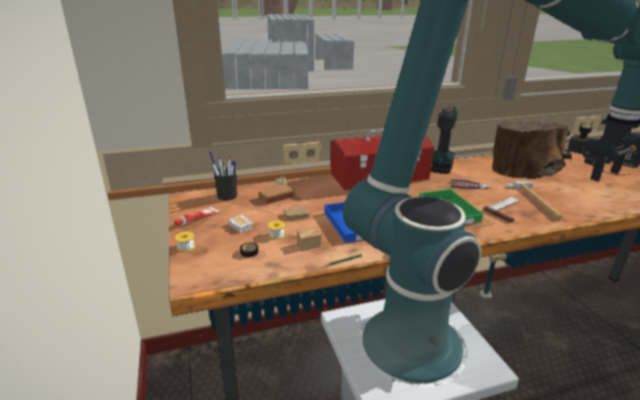

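Top view: reel candidates are at (200,220) and (278,224), and the one farthest left is (200,220). Tape is at (250,245), tin (251,199), offcuts (305,196) and (302,249), sander (295,150), glue (215,172). Trays are blue (351,227), yellow (404,228) and green (456,232). Next I'll take an enlarged crop and compute heights.

```bash
cat > h.py <<'E'
import numpy as np,cv2
from scipy.spatial.transform import Rotation as R
def rot(q): return R.from_quat(np.roll(q,-1))
def ray(K,uv,z,eye,Rm):
    d=Rm@np.array([(uv[0]-K[0,2])/K[0,0],-(uv[1]-K[1,2])/K[1,1],-1.])
    return eye+d*(z-eye[2])/d[2]
def top(uv,z,f="top0.npz"):
    d=np.load(f); return ray(d["K"],uv,z,d["eye"],rot(d["attitude"]).as_matrix())
def height(d,uv,r=2):
    u,v=uv; z=np.median(d["depth"][v-r:v+r+1,u-r:u+r+1]); K=d["K"]
    return d["eye"]+rot(d["attitude"]).apply(z*np.array([(u-K[0,2])/K[0,0],-(v-K[1,2])/K[1,1],-1]))
E
python3 - <<'E'
from h import *
d=np.load("top0.npz")
im=d["img"]
cv2.imwrite("pics/topc.png",cv2.resize(im[135:265,188:328],None,fx=4.5,fy=4.5,interpolation=cv2.INTER_CUBIC))
cv2.imwrite("pics/topt.png",cv2.resize(im[185:275,322:487],None,fx=4.5,fy=4.5,interpolation=cv2.INTER_CUBIC))
for n,p in dict(r1=(200,220),r2=(278,224),tape=(250,245),tin=(251,199),b1=(305,196),b2=(300,249),b2r=(308,249),sand=(295,150),glue=(215,172),blue=(351,227),yel=(404,228),gr=(456,232),bench=(250,275)).items(): print(n,height(d,p).round(3))
E
```

```text
r1 [0.528 0.452 0.021]
r2 [0.52  0.189 0.001]
tape [ 0.446  0.283 -0.001]
tin [0.602 0.281 0.022]
b1 [0.616 0.097 0.019]
b2 [0.437 0.108 0.041]
b2r [0.438 0.081 0.04 ]
sand [0.773 0.135 0.031]
glue [0.693 0.409 0.021]
blue [ 0.514 -0.061  0.005]
yel [ 0.514 -0.242  0.005]
gr [ 0.504 -0.418  0.005]
bench [0.346 0.278 0.   ]
```

View pics/topc.png

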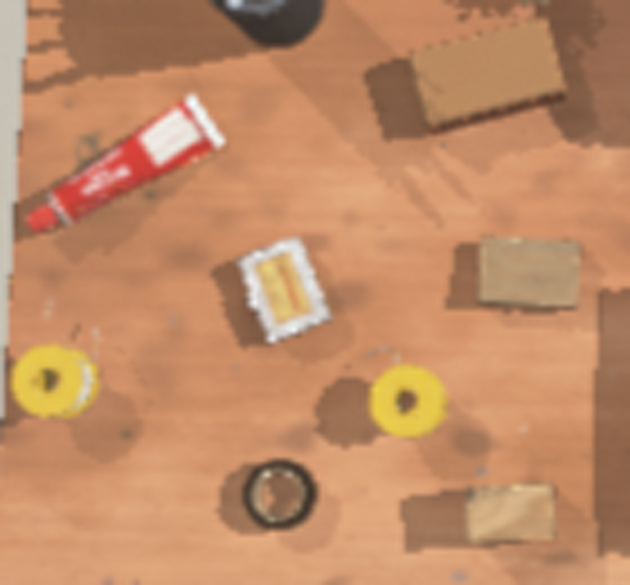

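View pics/topt.png

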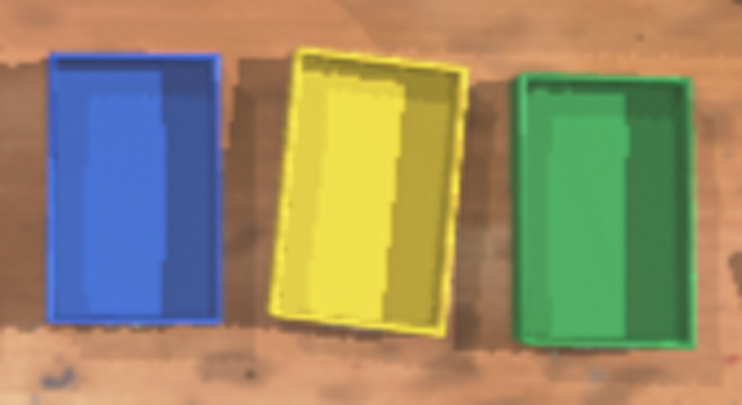

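```bash
python3 - <<'E'
from h import *
d=np.load("top0.npz")
for u in(100,150,170,180,186,190,193): print(u,height(d,(u,220),0).round(3),height(d,(u,190),0).round(3))
L=lambda x,y:(188+x/4.5-.4,135+y/4.5-.4); T=lambda x,y:(322+x/4.5-.4,185+y/4.5-.4)
def quad(n,f,c,z):
    P=np.array([top(f(*p),z)[:2] for p in c]); e1=P[1]-P[0]+P[2]-P[3]; e2=P[3]-P[0]+P[2]-P[1]
    print(n,P.mean(0).round(4),"sides",(np.linalg.norm(e1)/2).round(3),(np.linalg.norm(e2)/2).round(3),"ang",np.degrees(np.arctan2(e1[1],e1[0])).round(1),np.degrees(np.arctan2(e2[1],e2[0])).round(1))
quad("tin",L,[(238,262),(297,238),(328,315),(275,342)],.02)
quad("thick",L,[(470,487),(553,484),(555,540),(468,542)],.04)
quad("thin",L,[(481,238),(581,240),(578,308),(479,302)],.019)
quad("sand",L,[(412,55),(545,22),(566,93),(432,128)],.031)
quad("blue",T,[(48,53),(221,54),(222,324),(46,324)],.03)
quad("yellow",T,[(295,48),(469,69),(444,336),(268,315)],.03)
quad("green",T,[(515,72),(692,78),(695,348),(514,344)],.03)
for n,p,z in(("reel1",(50,380),.036),("reel2",(407,401),.036),("tape",(280,494),.019)): print(n,top(L(*p),z)[:2].round(4))
E
```

```text
100 [0.517 0.72  0.136] [0.608 0.718 0.151]
150 [ 0.532  0.717 -0.171] [ 0.648  0.718 -0.154]
170 [ 0.541  0.72  -0.354] [ 0.671  0.717 -0.329]
180 [ 0.546  0.718 -0.457] [ 0.684  0.715 -0.43 ]
186 [ 0.549  0.715 -0.522] [ 0.695  0.72  -0.512]
190 [0.528 0.493 0.001] [ 0.701  0.718 -0.556]
193 [0.526 0.469 0.038] [0.632 0.488 0.003]
tin [0.6029 0.2821] sides 0.046 0.066 ang -64.2 -154.4
thick [0.4387 0.1037] sides 0.062 0.04 ang -87.2 -178.4
thin [0.6195 0.0965] sides 0.076 0.05 ang -91.3 179.3
sand [0.769  0.1308] sides 0.105 0.058 ang -74.4 -162.8
blue [ 0.5158 -0.0614] sides 0.13 0.201 ang -89.1 -179.4
yellow [ 0.5167 -0.2356] sides 0.13 0.199 ang -95.8 174.2
green [ 0.5064 -0.409 ] sides 0.132 0.2 ang -90.5 179.1
reel1 [0.53   0.4506]
reel2 [0.5195 0.1839]
tape [0.4489 0.2791]
```

Reel1 (200,220) at y≈0.45 is left of reel2 (278,224) at y≈0.18, so reel1 is the one. The only other look-alikes for the offcuts are the sander (295,150) and the bench-front strip. I'll go above reel1 and check with the wrist camera.

```bash
cat >> h.py <<'E'
from workcell import *
def ori(phi):
    "tool down, fingers closing along world angle phi (rad, mod pi): the turn with the smaller last joint"
    best=None
    for p in(phi,phi+np.pi):
        y=np.array([np.cos(p),np.sin(p),0]);z=np.array([0,0,-1.])
        yield np.roll(R.from_matrix(np.c_[np.cross(y,z),y,z]).as_quat(),1)
def down(xy,z,phi):
    c=[(o,solve_ik([*xy,z],o)) for o in ori(phi)]
    c=[a for a in c if a[1] is not None]
    return min(c,key=lambda a:abs(a[1][5]))[0]
def wrist(name):
    p,q=get_tool_pos(),get_tcp_rot(); d=get_image("wrist")
    Tm=np.array(d["tool_from_camera"]); Rt=rot(q).as_matrix()
    d["eye"]=np.array(p)+Rt@Tm[:3,3]; d["Rm"]=Rt@Tm[:3,:3]
    cv2.imwrite(f"pics/{name}.png",d["img"]); np.savez(name+".npz",**{k:d[k] for k in("img","depth","K","eye","Rm")})
def wp(name,uv,z):
    d=np.load(name+".npz"); return ray(d["K"],uv,z,d["eye"],d["Rm"])
E
python3 - <<'E'
from h import *
o=down((.53,.45),.22,0); move_to([.50,.45,.22],o); wrist("w1")
print(get_clock(),get_qpos(),wp("w1",(320,200),.036))
E
```

```text
4.1167 [ 6.94792327e-01  2.70939619e-01  1.62991890e+00 -1.29924378e-04
  1.24071006e+00  6.95765963e-01] [0.50210565 0.42247643 0.036     ]
```

View pics/w1.png

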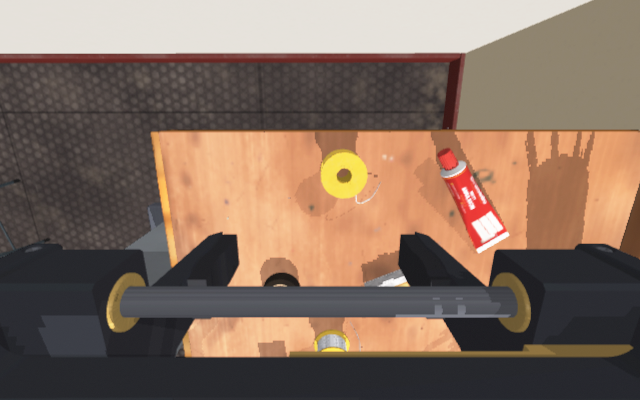

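```bash
python3 - <<'E'
from h import *
im=cv2.imread("pics/w1.png"); cv2.imwrite("pics/w1c.png",cv2.resize(im[140:230,290:410],None,fx=6,fy=6,interpolation=cv2.INTER_CUBIC))
print(wp("w1",(344,174.5),.036))
E
```

```text
[0.52961778 0.45300845 0.036     ]
```

View pics/w1c.png

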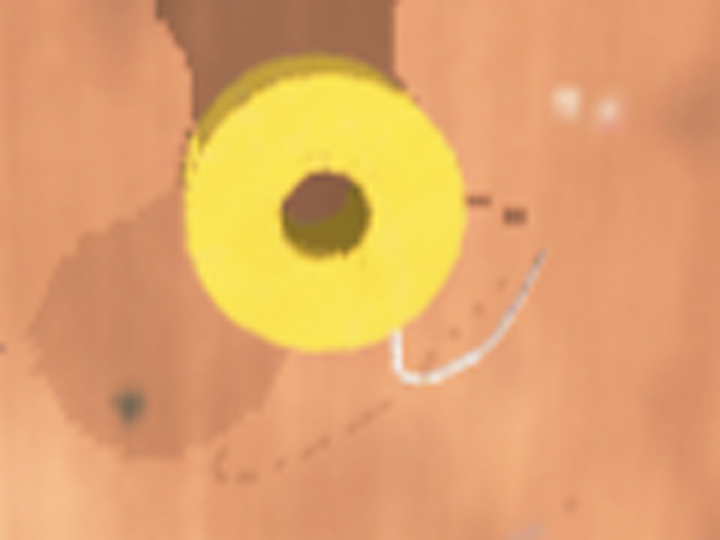

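The wire leaves the flange at crop (398,330) and ends at (545,250), which is roughly world heading −30°, so I'll close across it at about 62°. The wrist position agrees with the top view to 2 mm.

```bash
cat >> h.py <<'E'
def pick(xy,phi,width,force=25,z=.004):
    o=down(xy,z,phi); move_to([*xy,.13],o); line_to([*xy,.05],max_speed=.25)
    hit=line_to([*xy,z],max_speed=.1,until_force=12)
    print("hit" if hit else "clear",get_tool_pos()[2]); grip(0.,force)
    w=get_grip_width()*.088; print("width",w,"want",width)
    line_to([*xy,.13],max_speed=.25); print("after lift",get_grip_width()*.088,get_finger_force(),get_clock())
TR=dict(yellow=(.5167,-.2356,-5.8),green=(.5064,-.409,-.7),blue=(.5158,-.0614,.7))
def tray(name,x,y=0.):
    cx,cy,a=TR[name]; a=np.radians(a); c,s=np.cos(a),np.sin(a)
    return np.array([cx+c*x-s*y,cy+s*x+c*y]),a
def place(name,x,opening,y=0.,z=.0085):
    xy,a=tray(name,x,y); o=down(xy,z,a); move_to([*xy,.13],o); line_to([*xy,.05],max_speed=.25)
    hit=line_to([*xy,z],max_speed=.1,until_force=12); print("placing","hit" if hit else "clear",get_tool_pos()[2])
    grip(opening/.088); wait(.1); line_to([*xy,.13],max_speed=.25); print("done",get_clock())
E
python3 - <<'E'
from h import *
pick((.53,.452),np.radians(62),.054,30)
xy,a=tray("yellow",-10/1000); move_to([*xy,.2],down(xy,.2,a)); wrist("w2"); print(get_clock(),get_grip_width()*.088)
E
```

```text
clear 0.0031800407879124526
width 0.05414842854146063 want 0.054
after lift 0.05318378410855619 29.865322429686785 7.4833
9.9833 0.0541728395386063
```

View pics/w2.png

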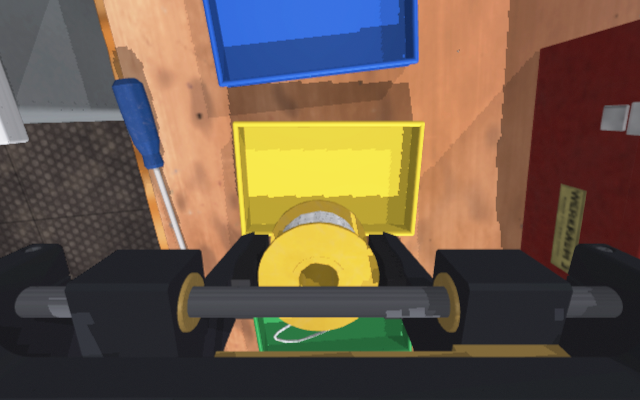

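```bash
python3 - <<'E'
from h import *
for uv,x in(((234,122),-.099),((424,122),.099)): print(wp("w2",uv,.03)[:2],tray("yellow",x,.063)[0])
for uv,x in(((220,86),-.099),((418,63),.099)): print(wp("w2",uv,.03)[:2],tray("blue",x,-.063)[0])
place("yellow",.042,.063)
pick((.6029,.2821),np.radians(-64.3),.050,25)
E
```

```text
[ 0.42520563 -0.16306169] [ 0.42457336 -0.16291794]
[ 0.6229755  -0.18277378] [ 0.62155974 -0.18292709]
[ 0.41739907 -0.12680276] [ 0.41757706 -0.12560478]
[ 0.61702461 -0.12522268] [ 0.61556228 -0.12318582]
placing hit 0.008009605697265235
done 12.475
clear 0.003748544496288555
width 0.046568763566113947 want 0.05
after lift 0.0473438501106638 24.855329990386963 16.4833
```

```bash
sed -i 's/o=down(xy,z,phi); move_to(\[\*xy,.13\],o);/o=down(xy,z,phi); move_to([*xy,.13],o); grip(1.0);/' h.py; python3 - <<'E'
from h import *
place("yellow",-.042,.058)
xy,a=tray("yellow",0,-.11); move_to([*xy,.2],down(xy,.2,a)); wrist("w3"); print(get_clock())
E
```

```text
placing hit 0.008507015009856404
done 20.4583
21.1167
```

View pics/w3.png

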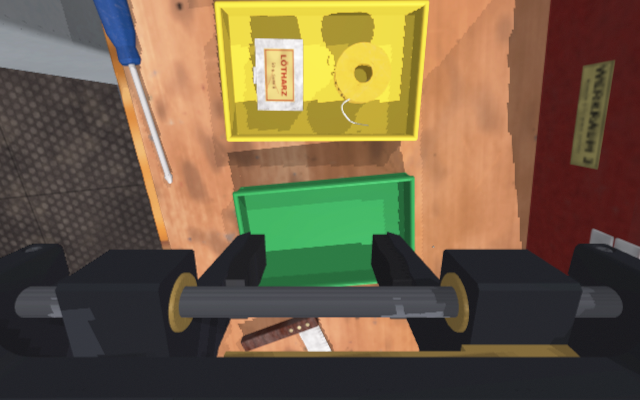

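Both lie flat in the yellow tray, the tin at (278,75) and the reel at (362,73). On to the offcuts and the tape.

```bash
python3 - <<'E'
from h import *
pick((.6195,.0965),np.radians(-1),.050); place("green",-.042,.058)
pick((.4387,.1037),np.radians(2),.040); place("green",.045,.050)
pick((.4489,.2791),0,.053); place("blue",0,.063)
xy,a=tray("green",0,-.11); move_to([*xy,.2],down(xy,.2,a)); wrist("w4")
d=get_image("top"); np.savez("top1.npz",**d); cv2.imwrite("pics/top1.png",cv2.resize(d["img"][110:280,185:490],None,fx=2.6,fy=2.6,interpolation=cv2.INTER_CUBIC)); print(get_clock())
E
```

```text
clear 0.004180911437299199
width 0.049698712141677745 want 0.05
after lift 0.04993109497693436 24.995686411857605 25.8
placing hit 0.007847847659889124
done 29.7333
clear 0.00479960754835923
width 0.03979361453884978 want 0.04
after lift 0.04003708611724235 24.999676393345 34.7083
placing hit 0.007142553160115157
done 38.6417
clear 0.004576868815079068
width 0.05180674691189777 want 0.053
after lift 0.05203330669752621 24.999864434357733 44.1833
placing clear 0.009144752467405544
done 47.625
49.4167
```

View pics/top1.png

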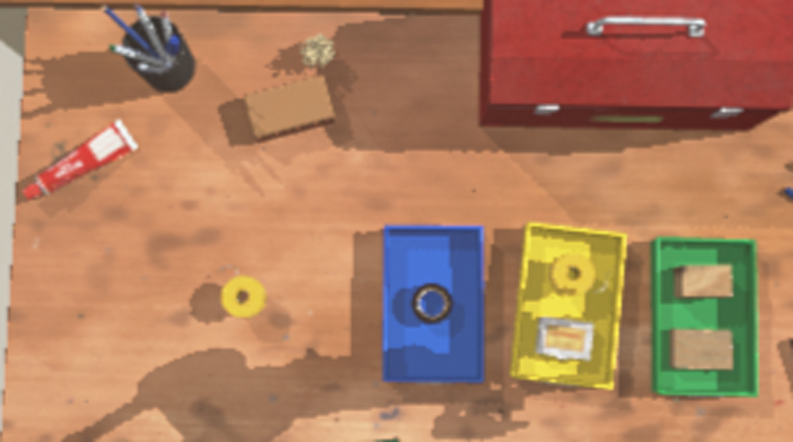

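View pics/w4.png

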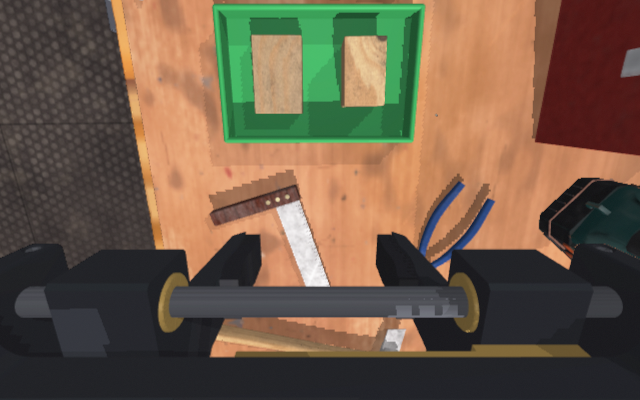

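All five are flat in their trays: tape at crop (432,303), reel (573,272), tin (566,341), and the offcuts at (706,281) and (702,350). The sander and glue tube are unmoved, and the gripper is clear.

```bash
python3 -c "
from workcell import *
print(sign_off(),get_clock())"
```

```text
the job is handed in; nothing more can be done
the job is handed in; nothing more can be done
```

The job is handed in at about 50 s of the 128 s allowed: both offcuts are in the green tray, the reel and tin in the yellow and the tape in the blue. All lay flat in the last pictures, with the sanding block and glue tube not visibly moved; the sign-off returned no verdict.

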